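Clip the sensor on the alternator and hold the test lever

ROBOT

A 7-joint arm with a two-finger parallel gripper is mounted at the origin on the work surface. World frame = base frame: x ahead of the robot, y to its left, z up, the work surface at z = 0. Lengths are in m, angles in rad, forces in N, time in s.
With the tool pointing down it reaches from about 0.35 to 0.9 m from the base axis. Payload 19.9 kg.
Tool frame: the origin (TCP) lies at the centre of the arm's flange, where the gripper is bolted on; the fingertips stand 199 mm ahead of it and the grasp point (between the pads) lies 180 mm ahead of it; y points along the fingers, x is the direction in which the jaws open and shut, and the axes are right-handed (so a half turn about y gives the same grasp; the last joint's range is limited). The gripper opens to 94 mm and grips with 3 to 60 N. Pads are 16 mm wide; open, the fingers measure 119 mm over their backs; the gripper's body (75 mm by 177 mm) begins 78 mm behind the grasp point.
Start: joints at [1.185, 0.417, -0.01, 1.614, 0.005, 1.111, -0.053], TCP at [0.211, -0.588, 0.405] pointing down, gripper open.
Joint ranges: [-2.81, 2.81], [-0.39, 2.02], [-1.27, 1.25], [0.06, 2.57], [-1.19, 4.33], [0.19, 2], [-2.82, 2.82]. Speed limits (rad/s): [1.89, 1.89, 2.39, 2.39, 3.01, 3.01, 3.01].

INTERFACE

Orientations are given as a unit quaternion [w, x, y, z].
In Python, from rig import ctrl gives the robot as it stands.
- The arm moves only by the tool move_arm, never from a script. Its argument "rows" is a list of rows, each an object of numbers: "hand": the finger opening in mm, from 0 to 94; "tx", "ty", "tz": the shift along the tool's x, y, z in units of 30 mm (1.0 is 30 mm); "turn": the turn about the tool's y in units of 6 degrees (1.0 is 6 degrees). In form: [{"hand": .., "tx": .., "ty": .., "tz": .., "turn": ..}, ...]. A call has 1 to 10 rows; each row shifts and turns the commanded pose from where the row before left it, along the tool's axes as they then stand; what a row does not reach is not made up. A row lasts 1/8 s, in which the tool goes at most 62.5 mm and 10.7 degrees, less where a joint would pass 70% of its speed; a pose out of reach is approached as far as the arm can. A call is refused whole if a number of a shift passes 1 or a number of a turn 1, either way. A call with a gripper value outside its range is refused whole. The fingers move at their own pace and stop on an object; "grip_force" is the grip in N (left out, the last holds). Time passes only in rows, so rows that do not move let the fingers close. It gives the time, the measured TCP pose, the force and the opening at its end, in the units of the state.
- ctrl.read_state(): the state, without advancing time (a new reading comes with each control period).
- ctrl.grab_frame(name): name is "side" or "top" or "wrist"; returns a dict with "image" (400x640x3 uint8, red, green, blue), "camera_matrix" (3x3 intrinsics, pixels), "k1" (the pictures are not rectified: a ray, as slopes to the right and down, at radius r is drawn at 1 + k1 r^2 times it, then the intrinsics apply), "camera_from_world" (4x4, takes a point from world to camera coordinates). Camera axes: x right, y down, z forward; pixel columns grow to the right and rows downward; lengths in m; the calibration is good to about 2 mm. A picture is of the moment at which its call begins. There is no depth.
- ctrl.sign_off(): hands the job in, once; it reports no verdict.
The state is a dict: "t": time; "q": joint angles; "dq": joint speeds; "effort": joint torques, N m; "tcp_pos": TCP position; "orientation": TCP orientation; "contact_force": force on the tool from outside, world axes, zero at the start; "torque": the same for the moment, N m; "gripper_width": opening from 0.0 (shut) to 1.0 (fully open).
Only numpy, scipy, OpenCV 4.12 (cv2) and the standard library are available. Lean on these libraries where they do the work, as an engineer would, in place of code of your own. Each camera call takes 0.05 s, during which the arm holds its last target. There are 200 camera calls.

TASK

Take the orange spring clip with the wireless sensor off its charging dock, clip it over the alternator's upright lug and let go so that it grips there. Then flip the yellow safety catch up and right over, away from the red-knobbed lever it blocks, pull that lever all the way towards the robot side of its console against its spring, and finish with the gripper still holding it there. Leave the tools and parts lying about where they are.

Things in the scene. Friction and masses are not known exactly. Their poses are not given: they have to be found in the camera images.
- clip: Orange spring clip like a big clothes peg, 65 g, black sensor pod (12 x 26 x 22 mm) on its +x jaw. Origin on its pivot (barrel radius 7 mm), z up to the handles, y along the pivot, x the way handles and jaws open and close. Jaws reach 36 mm below the pivot, handles 46 mm above. Starts upright on the dock's tongue, barrel resting on the tongue's top.
- clip_handles (a point): Point to grip: midway between the handles, 36 mm above the pivot (clip axes). Handle plates are 22 mm wide along y; at rest they splay to 58 mm outside width at their tops; squeezed along x to the stop they stand parallel, 32 mm over all, and the jaws are open. That takes about 9 N here; a grip of 20 to 30 N keeps it open and carries the clip.
- clip_jaw (a joint): Opening of the clip in rad, grows as it opens: 0 gripping an 8 mm plate (8 mm between the jaws), about -0.25 closed on nothing, 0.6 fully open (about 29 mm between the jaw tips, 12 mm between the jaws at 7 mm below the pivot). Sprung shut, about 8 N at the jaws.
- dock: Fixed grey charging dock, 75 x 70 x 55 mm; origin at the centre of its underside. On it stands a white tongue, 8 mm thick along the dock's x, 30 mm wide along its y, its top 95 mm above the table. The dock's x axis is also the clip's x axis at the start.
- alternator: Fixed car alternator lying in a grey cradle (150 x 130 mm): silver cylinder of radius 60 mm with its axis along this body's x, 85 mm above the table, pulley at the -x end, black cover at the +x end; 164 mm long in all. Origin on the table below its middle.
- lug: The alternator's upright fixing lug, a flat silver plate on top of the housing at mid length: 8 mm thick along the alternator's x, 40 mm wide along its y, standing 37 mm proud of the housing. Origin at the middle of its top edge, 182 mm above the table, same axes as the alternator.
- lug_top (a point): Middle of the lug's top edge, axes as lug. A clip pushed fully on has its pivot 7 mm above this point; as the fingers let go of the handles it rides up some 6 mm before it grips, so set it on nearly fully.
- console: Fixed blue drive console, 160 (x) x 150 (y) x 68 mm high; origin at the centre of its underside. The lever stands in its middle, a 125 mm high steel post for the catch stands 52 mm to +y of the middle.
- lever (a joint): Lever angle in rad: 0 leaning away at rest (0.3 rad from upright towards the console's +x), 0.65 pulled fully towards the console's -x (robot) side, where it stops. It springs back when let go: about 3 N at the knob at the start, 8 N at the stop. The closed catch blocks it after a few mm.
- lever_knob (a point): Centre of the red ball knob on the lever, diameter 34 mm, on a steel stem of diameter 14 mm, 115 mm from lever_hinge. It moves towards the console's -x along an arc about that hinge.
- lever_hinge (a point): Point on the lever's hinge axis (console y axis), in the console 50 mm above the table.
- catch (a joint): Safety catch angle in rad: near 0 lying across the front of the lever stem, pi/2 standing straight up, 2.2 its stop, leaning well over to the console's +y side. It moves freely with a little friction (under 1 N at the tab) and stays where it is left.
- catch_tab (a point): Point to grip on the tab at the end of the yellow catch bar (10 mm thick, 12 mm high), 114 mm from catch_hinge. The tab is 12 mm thick (console x), 26 mm long, 36 mm high with the catch down; this point is 3 mm above its middle, on the console's -y side, 61 mm from the lever's plane and about 135 mm above the table.
- catch_hinge (a point): Point on the catch's hinge axis (parallel to the console's x axis), at the top of the post 52 mm to +y of the console's middle, 120 mm above the table. The catch swings about it: the tab goes up and over from the -y side to the +y side.
- wrench: Loose bystander, to be left alone: steel wrench lying flat. Origin under its middle.
- screwdriver: Loose bystander, to be left alone: red-handled screwdriver lying flat. Origin under its middle.
- pulley: Loose bystander, to be left alone: spare steel pulley, diameter 60, 36 mm high. Origin under its middle.
- bearing: Loose bystander, to be left alone: steel ball bearing ring, diameter 48, 14 mm high. Origin under its middle.
- can: Loose bystander, to be left alone: spray can, diameter 60, 160 mm high. Origin under its middle.
- jar: Loose bystander, to be left alone: clear jar, diameter 68, 80 mm high. Origin under its middle.
- hammer: Loose bystander, to be left alone: hammer lying flat. Origin under its middle.
Things that resemble listed ones, but are neither listed nor needed, are in the scene too. Of the things shaped like the clip, the orange one is meant.

How it is judged:
By the outcome, as a careful person would: the job done as asked, in the order asked, and still so for the second after the job is handed in, while the arm keeps its last pose, push and grip.
It also fails if it takes over 72 s, if anything falls off the work surface, if the arm or the gripper's body presses on something with over 40 N, if the wrist force passes 120 N, or if a joint passes its speed limit or range.

## Working session

There is one attempt and no reset: what is moved stays moved. The work goes in short steps, Python scripts to look and compute and a tool call to move; the robot and the scene stay as the last step left them, time stands still between calls to the robot, and variables do not carry over. Pictures are saved under pics/ and viewed, about 8 in all and at most 12, crops included, and the job is handed in when it is done.

Besides the shell and the picture viewer there is one more tool, called after "Emit:" as name(argument=value, ...) on one line, values as JSON. move_arm: Moves the arm, as the interface text tells. Its arguments: {"type":"object","properties":{"rows":{"type":"array","items":{"type":"object","properties":{"hand":{"type":"number"},"tx":{"type":"number"},"ty":{"type":"number"},"tz":{"type":"number"},"turn":{"type":"number"}}}},"grip_force":{"type":"number"}},"required":["rows"]}

```bash
ls; mkdir -p pics; cat > h.py <<'E'
import sys; sys.path.insert(0,'.')
import numpy as np, cv2, pickle
from rig import ctrl
from scipy.spatial.transform import Rotation as R
def snap(n,f):
    d=ctrl.grab_frame(n); pickle.dump(d,open(f'pics/{f}.pkl','wb'))
    cv2.imwrite(f'pics/{f}.png',d['image'][:,:,::-1]); return d
def load(f): return pickle.load(open(f'pics/{f}.pkl','rb'))
def proj(d,p):
    T=d['camera_from_world']; c=np.atleast_2d(p)@T[:3,:3].T+T[:3,3]
    s=c[:,:2]/c[:,2:]; s=s*(1+d['k1']*(s**2).sum(1,keepdims=True))
    K=d['camera_matrix']; return s@K[:2,:2].T+K[:2,2]
def ray(d,uv):
    K=d['camera_matrix']; sd=np.linalg.solve(K[:2,:2],np.array(uv,float)-K[:2,2]); s=sd.copy()
    for _ in range(20): s=sd/(1+d['k1']*(s@s))
    T=d['camera_from_world']; o=-T[:3,:3].T@T[:3,3]; return o,T[:3,:3].T@np.r_[s,1]
def atz(d,uv,z):
    o,v=ray(d,uv); return o+v*(z-o[2])/v[2]
def tri(obs):
    A=np.zeros((3,3));b=np.zeros(3)
    for d,uv in obs:
        o,v=ray(d,uv); v/=np.linalg.norm(v); P=np.eye(3)-np.outer(v,v); A+=P;b+=P@o
    x=np.linalg.solve(A,b)
    return x,[np.round(proj(d,x)[0]-uv,1) for d,uv in obs]
def crop(f,x0,y0,w,h,k,out):
    im=cv2.imread(f'pics/{f}.png')[y0:y0+h,x0:x0+w]; cv2.imwrite(f'pics/{out}.png',cv2.resize(im,None,fx=k,fy=k,interpolation=cv2.INTER_CUBIC))
def pose():
    s=ctrl.read_state(); return np.array(s['tcp_pos']),R.from_quat(np.array(s['orientation'])[[1,2,3,0]]),s
E
python3 - <<'E'
from h import *
a=snap('top','t0');b=snap('side','s0')
cv2.imwrite('pics/both0.png',cv2.resize(np.vstack([a['image'],b['image']])[:,:,::-1],(480,600))) 
p,r,s=pose(); print(s); print(r.as_matrix().round(3)); print(a['camera_from_world'].round(3),b['camera_from_world'].round(3))
E
```

```text
pics
{'t': 0.1, 'q': array([ 1.18448587,  0.41790104, -0.01031969,  1.61412683,  0.00472021,
        1.11068686, -0.05302793]), 'dq': array([ 0.0025943 , -0.00127664,  0.00176415,  0.00049725, -0.00041887,
       -0.00034205,  0.00088829]), 'effort': array([ 1.03991391e-03, -8.52583051e+01,  6.39378168e-01, -4.26699543e+01,
       -4.89815441e-02,  1.64110103e-02,  6.09305835e-05]), 'tcp_pos': array([ 0.21123006, -0.58808942,  0.40409051]), 'orientation': array([ 0.57855904, -0.57816997,  0.40714618, -0.40647376]), 'contact_force': array([ 0.09174348, -0.16077166,  0.37292501]), 'torque': array([-0.00138544, -0.0051034 ,  0.02396926]), 'gripper_width': 0.9993327935927967}
[[ 0.338 -0.     0.941]
 [-0.941  0.001  0.338]
 [-0.001 -1.    -0.   ]]
[[ 0.034 -0.999  0.005 -0.005]
 [-0.978 -0.034 -0.203  0.526]
 [ 0.203  0.002 -0.979  1.598]
 [ 0.     0.     0.     1.   ]] [[ 0.957 -0.29   0.016 -0.5  ]
 [-0.192 -0.673 -0.714  0.199]
 [ 0.218  0.68  -0.7    1.421]
 [ 0.     0.     0.     1.   ]]
```

View pics/t0.png

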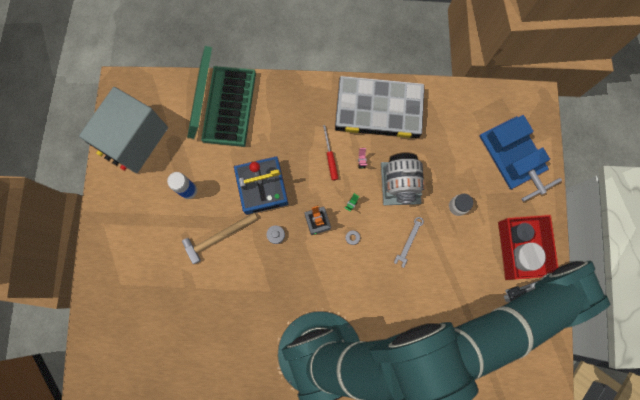

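View pics/s0.png

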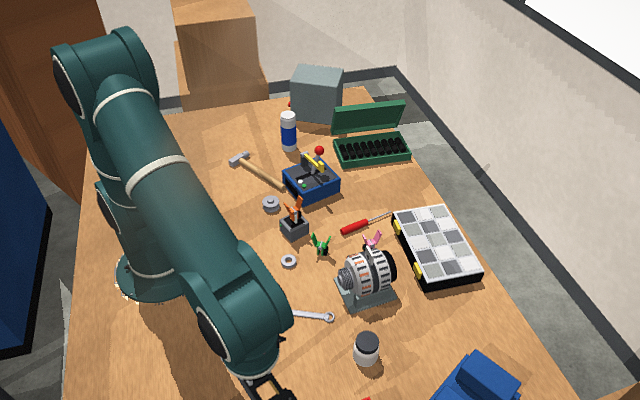

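Top view: the orange clip on the grey dock is at (318,218). The green one at (353,202) and the pink one at (363,157) are decoys. The alternator is at (404,180) and the console at (262,186). Side view: clip (296,212), alternator (365,278), console (312,180). Next I'll take enlarged crops of these.

```bash
python3 - <<'E'
from h import *
def c(f,x,y,w,h,k): 
    im=cv2.imread(f'pics/{f}.png')[y:y+h,x:x+w]; return cv2.resize(im,(w*k,h*k),interpolation=cv2.INTER_CUBIC)
# A: top console/dock | alternator
A=np.hstack([c('t0',230,150,105,95,5),c('t0',378,145,52,95,5)]);cv2.imwrite('pics/A.png',A)
B=np.hstack([c('s0',270,135,80,110,5),c('s0',325,210,80,110,5)]);cv2.imwrite('pics/B.png',B)
print(A.shape,B.shape)
E
```

```text
(475, 785, 3) (550, 800, 3)
```

View pics/A.png

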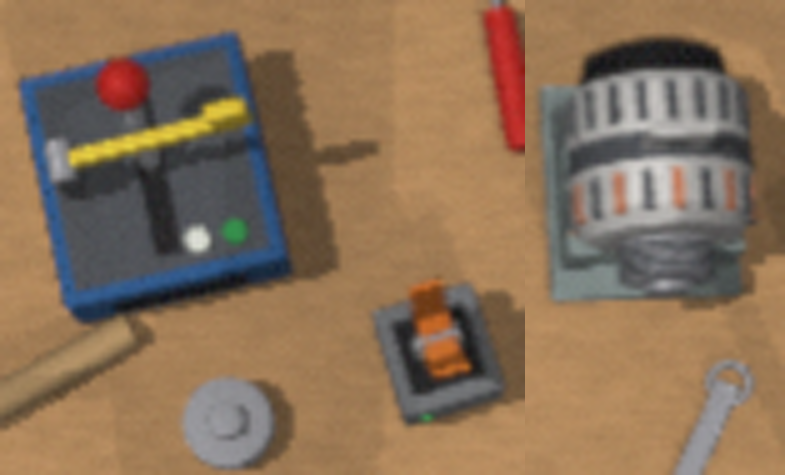

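View pics/B.png

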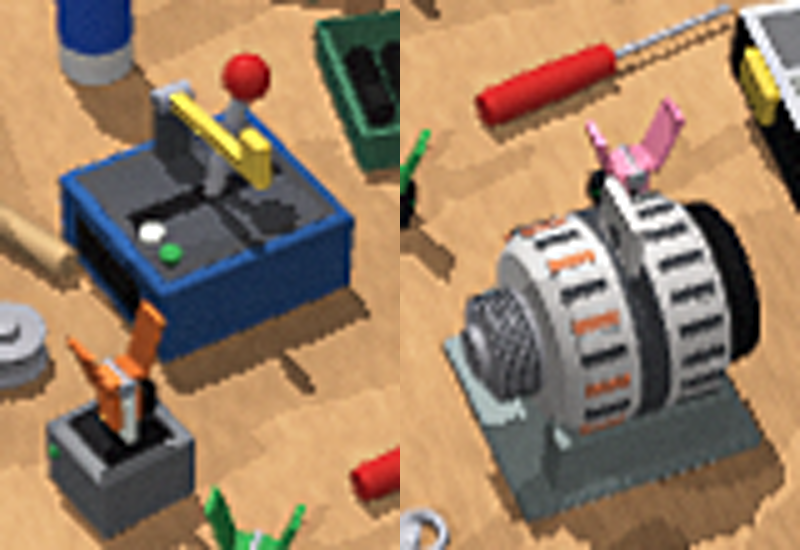

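```bash
python3 - <<'E'
from h import *
t,s=load('t0'),load('s0')
A1=lambda x,y:(x/5+230,y/5+150)
A2=lambda x,y:((x-525)/5+378,y/5+145)
B1=lambda x,y:(x/5+270,y/5+135)
B2=lambda x,y:((x-400)/5+325,y/5+210)
def sq(name,P,z,cam=t):
    q=np.array([atz(cam,p,z)[:2] for p in P]); print(name,'c',q.mean(0).round(4)); e=np.roll(q,-1,0)-q
    for v in e: print('   len',np.linalg.norm(v).round(4),'ang',np.degrees(np.arctan2(v[1],v[0])).round(1))
sq('console',[A1(22,80),A1(235,35),A1(288,262),A1(75,305)],.068)
sq('dock',[A1(375,313),A1(470,285),A1(503,388),A1(408,422)],.055)
sq('consoleS',[B1(62,178),B1(163,288),B1(352,215),B1(250,118)],.068,s)
sq('dockS',[B1(48,430),B1(110,478),B1(193,440),B1(132,395)],.055,s)
for n,o in dict(piv=[(t,A1(437,340)),(s,B1(122,372))],hfar=[(t,A1(428,292)),(s,B1(152,312))],hnear=[(t,A1(452,367)),(s,B1(80,345))],
  knob=[(t,A1(122,84)),(s,B1(246,77))],tab=[(t,A1(228,112)),(s,B1(257,157))],post=[(t,A1(60,158)),(s,B1(172,95))],
  lug=[(t,A2(690,140)),(s,B2(622,205))]).items():
    x,r=tri(o); print(n,x.round(4),r)
print('lug@182',atz(t,A2(690,140),.182),atz(s,B2(622,205),.182))
for e in [(645,152),(735,138)]: print(atz(t,A2(*e),.182).round(4))
for e in [(612,182),(645,265)]: print(atz(s,B2(*e),.165).round(4))
print('cradle',[atz(t,A2(*e),.0).round(4)[:2] for e in [(553,300),(740,290),(543,88)]],[atz(s,B2(*e),.0).round(4)[:2] for e in [(525,518),(755,435),(447,342)]])
print('hammer/pulley etc')
E
```

```text
console c [0.5387 0.2124]
   len 0.1447 ang -75.7
   len 0.1582 ang -164.3
   len 0.1417 ang 103.7
   len 0.1567 ang 16.8
dock c [0.4261 0.021 ]
   len 0.0651 ang -71.3
   len 0.0715 ang -160.6
   len 0.0658 ang 111.8
   len 0.075 ang 18.9
consoleS c [0.5433 0.21  ]
   len 0.1368 ang -73.1
   len 0.1522 ang 13.7
   len 0.1291 ang 107.3
   len 0.1519 ang -169.2
dockS c [0.43   0.0152]
   len 0.0589 ang -61.2
   len 0.062 ang 16.1
   len 0.0571 ang 119.0
   len 0.0622 ang -165.5
piv [0.4301 0.0219 0.1055] [array([ 0.1, -1.2]), array([-1.2,  0.3])]
hfar [0.453  0.0282 0.1466] [array([ 0.1, -1. ]), array([-1. ,  0.3])]
hnear [0.4047 0.0119 0.1469] [array([ 0. , -0.4]), array([-0.4,  0.1])]
knob [0.5743 0.2247 0.1586] [array([ 0.1, -0.4]), array([-0.4,  0.1])]
tab [0.5625 0.1587 0.1426] [array([ 0.1, -0.4]), array([-0.4,  0.1])]
post [0.5332 0.267  0.1196] [array([ 0. , -0.1]), array([-0.1,  0. ])]
lug [ 0.5678 -0.2623  0.1846] [array([ 0.2, -1.2]), array([-1.4,  0.4])]
lug@182 [ 0.56456675 -0.26210803  0.182     ] [ 0.57292528 -0.26009044  0.182     ]
[ 0.5559 -0.2341  0.182 ]
[ 0.5669 -0.2901  0.182 ]
[ 0.5799 -0.2305  0.165 ]
[ 0.5764 -0.2898  0.165 ]
cradle [array([ 0.4946, -0.201 ]), array([ 0.5059, -0.3296]), array([ 0.6438, -0.1928])] [array([ 0.5059, -0.3249]), array([ 0.6548, -0.3102]), array([ 0.5008, -0.1953])]
hammer/pulley etc
```

Measurements fit the given sizes: clip pivot at about (0.430, 0.021, 0.10) with yaw about 18.6°, console yaw about 15.5°, alternator yaw about 5°. Turning first, then moving over the clip.

Emit:
move_arm(rows=[{"hand":94,"ty":-1,"turn":-0.8},{"hand":94,"turn":-1},{"hand":94,"turn":-1},{"hand":94,"turn":-1},{"hand":94,"turn":-1},{"hand":94,"turn":-1},{"hand":94,"turn":-1},{"hand":94,"turn":-1},{"hand":94,"turn":-1},{"hand":94,"turn":-1}])

```text
schema error: expected keys hand, tx, ty, tz, turn
```

Emit:
move_arm(rows=[{"hand":94,"turn":-1},{"hand":94,"turn":-1},{"hand":94,"turn":-1},{"hand":94,"turn":-1},{"hand":94,"turn":-1},{"hand":94}])

```text
schema error: expected keys hand, tx, ty, tz, turn
```

```bash
cat >> h.py <<'E'
def go(x,y,gz,yaw=None):
    "shift in tool units to bring grasp point to x,y,gz; plus turn units"
    p,r,s=pose(); g=p+r.apply([0,.18,0]); M=r.as_matrix(); d=np.array([x,y,gz])-g
    a=np.degrees(np.arctan2(M[1,0],M[0,0]))
    print('t',round(s['t'],2),'grasp',g.round(4),'yaw',a.round(2),'units',(M.T@d/.03).round(2),'tilt',M[2,:].round(3),'w',round(s['gripper_width']*94,1),'F',s['contact_force'].round(1))
    if yaw is not None: print('turn',round((a-yaw)/6,2))
E
python3 -c "
from h import *
go(.429,.0205,.25,18.6)"
```

```text
t 0.1 grasp [ 0.2111 -0.5879  0.2241] yaw -70.24 units [-16.63  -0.85  13.69] tilt [-0.001 -1.    -0.   ] w 93.9 F [ 0.1 -0.2  0.4]
turn -14.81
```

Emit:
move_arm(rows=[{"hand":94,"tx":0,"ty":-1,"tz":0,"turn":-0.8},{"hand":94,"tx":0,"ty":0,"tz":0,"turn":-1},{"hand":94,"tx":0,"ty":0,"tz":0,"turn":-1},{"hand":94,"tx":0,"ty":0,"tz":0,"turn":-1},{"hand":94,"tx":0,"ty":0,"tz":0,"turn":-1},{"hand":94,"tx":0,"ty":0,"tz":0,"turn":-1},{"hand":94,"tx":0,"ty":0,"tz":0,"turn":-1},{"hand":94,"tx":0,"ty":0,"tz":0,"turn":-1},{"hand":94,"tx":0,"ty":0,"tz":0,"turn":-1},{"hand":94,"tx":0,"ty":0,"tz":0,"turn":-1}])

```text
t: 1.35
tcp_pos: [0.2112, -0.5881, 0.4343]
orientation: [0.704, -0.703, 0.069, -0.069]
contact_force: [-0.5, -0.2, 0.2]
gripper_width: 1.005
```

Emit:
move_arm(rows=[{"hand":94,"tx":0,"ty":0,"tz":0.5,"turn":-1},{"hand":94,"tx":0,"ty":0,"tz":1,"turn":-1},{"hand":94,"tx":0,"ty":0,"tz":1,"turn":-1},{"hand":94,"tx":0,"ty":0,"tz":1,"turn":-1},{"hand":94,"tx":0,"ty":0,"tz":1,"turn":-1},{"hand":94,"tx":0,"ty":0,"tz":0.5,"turn":0}])

```text
t: 2.1
tcp_pos: [0.2018, -0.4393, 0.4347]
orientation: [0.698, -0.698, -0.114, 0.114]
contact_force: [-0.4, 0.1, 0.7]
gripper_width: 0.999
```

```bash
python3 -c "
from h import *
go(.429,.0205,.25,18.6)"
```

```text
t 2.1 grasp [ 0.2018 -0.4393  0.2547] yaw 18.55 units [12.06  0.15 12.12] tilt [-0. -1.  0.] w 93.9 F [-0.4  0.1  0.7]
turn -0.01
```

Emit:
move_arm(rows=[{"hand":94,"tx":1,"ty":0,"tz":0.6,"turn":0},{"hand":94,"tx":1,"ty":0,"tz":0.8,"turn":0},{"hand":94,"tx":1,"ty":0,"tz":1,"turn":0},{"hand":94,"tx":1,"ty":0,"tz":1,"turn":0},{"hand":94,"tx":1,"ty":0,"tz":1,"turn":0},{"hand":94,"tx":1,"ty":0,"tz":1,"turn":0},{"hand":94,"tx":1,"ty":0,"tz":1,"turn":0},{"hand":94,"tx":1,"ty":0,"tz":1,"turn":0},{"hand":94,"tx":1,"ty":0,"tz":1,"turn":0},{"hand":94,"tx":1,"ty":0,"tz":1,"turn":0}])

```text
t: 3.35
tcp_pos: [0.3974, -0.0765, 0.4349]
orientation: [-0.698, 0.698, 0.113, -0.113]
contact_force: [0.7, -0.3, -0.3]
gripper_width: 1.005
```

Emit:
move_arm(rows=[{"hand":94,"tx":1,"ty":0,"tz":1,"turn":0},{"hand":94,"tx":0.7,"ty":0,"tz":1,"turn":0},{"hand":94,"tx":0.3,"ty":0,"tz":0.6,"turn":0},{"hand":94,"tx":0,"ty":0,"tz":0.1,"turn":0}])

```text
t: 3.85
tcp_pos: [0.4282, 0.019, 0.4347]
orientation: [0.698, -0.698, -0.114, 0.114]
contact_force: [-0.8, -0.3, -0.9]
gripper_width: 0.999
```

```bash
python3 -c "
from h import *
go(.429,.0205,.138,18.6)
d=snap('wrist','w1'); print(d['camera_from_world'].round(3))
print(proj(d,[[.429,.0205,.102],[.4535,.0285,.148],[.4045,.0125,.148],[.429,.0205,.095]]))"
```

```text
t 3.85 grasp [0.4282 0.0192 0.2547] yaw 18.52 units [0.04 3.89 0.03] tilt [ 0.    -1.     0.001] w 93.9 F [-0.8 -0.3 -0.9]
turn -0.01
[[ 0.948  0.318 -0.    -0.412]
 [ 0.309 -0.92   0.239 -0.147]
 [ 0.076 -0.227 -0.971  0.392]
 [ 0.     0.     0.     1.   ]]
[[317.01010159 196.7487278 ]
 [344.38086208 207.30661776]
 [289.89655401 206.86551099]
 [316.99281344 195.42270606]]
```

View pics/w1.png

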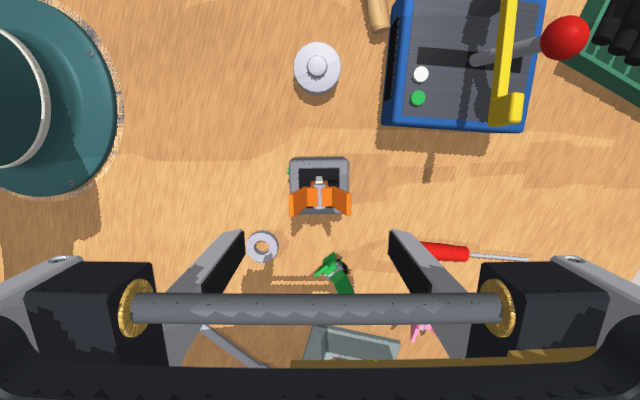

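Wrist view: orange handles at (297,205) and (345,202), barrel (319,193). That is about 2.5 px right of and 3.5 px above the prediction, so I correct by about 3 mm each way. Descending and gripping.

Emit:
move_arm(grip_force=25, rows=[{"hand":94,"tx":0.12,"ty":0.6,"tz":0.13,"turn":0},{"hand":94,"tx":0,"ty":0.8,"tz":0,"turn":0},{"hand":94,"tx":0,"ty":0.8,"tz":0,"turn":0},{"hand":94,"tx":0,"ty":0.7,"tz":0,"turn":0},{"hand":94,"tx":0,"ty":0.6,"tz":0,"turn":0},{"hand":94,"tx":0,"ty":0.4,"tz":0,"turn":0},{"hand":94,"tx":0,"ty":0,"tz":0,"turn":0}])

```text
t: 4.78
tcp_pos: [0.4299, 0.0227, 0.3173]
orientation: [0.698, -0.698, -0.113, 0.114]
contact_force: [-0.2, 0.7, 0.4]
gripper_width: 0.998
```

Emit:
move_arm(grip_force=25, rows=[{"hand":20,"tx":0,"ty":0,"tz":0,"turn":0},{"hand":20,"tx":0,"ty":0,"tz":0,"turn":0},{"hand":20,"tx":0,"ty":0,"tz":0,"turn":0},{"hand":20,"tx":0,"ty":0,"tz":0,"turn":0},{"hand":20,"tx":0,"ty":0,"tz":0,"turn":0},{"hand":20,"tx":0,"ty":0,"tz":0,"turn":0},{"hand":20,"tx":0,"ty":0,"tz":0,"turn":0},{"hand":20,"tx":0,"ty":0,"tz":0,"turn":0}])

```text
t: 5.78
tcp_pos: [0.4296, 0.0231, 0.3183]
orientation: [-0.697, 0.698, 0.113, -0.115]
contact_force: [-15.4, -3.4, 33.2]
gripper_width: 0.337
```

```bash
python3 -c "
from h import *
go(.429,.0205,.138,18.6)"
```

```text
t 5.78 grasp [0.4292 0.0228 0.1383] yaw 18.55 units [-0.03  0.01 -0.07] tilt [-0.003 -1.    -0.001] w 31.6 F [-15.4  -3.4  33.2]
turn -0.01
```

Fully squeezed (31.6 mm), with some side and upward push. Lifting straight up.

Emit:
move_arm(rows=[{"hand":20,"tx":0,"ty":-0.2,"tz":0,"turn":0},{"hand":20,"tx":0,"ty":-0.4,"tz":0,"turn":0},{"hand":20,"tx":0,"ty":-0.6,"tz":0,"turn":0},{"hand":20,"tx":0,"ty":-0.9,"tz":0,"turn":0},{"hand":20,"tx":0,"ty":-1,"tz":0,"turn":0},{"hand":20,"tx":0,"ty":-1,"tz":0,"turn":0},{"hand":20,"tx":0,"ty":-0.6,"tz":0,"turn":0},{"hand":20,"tx":0,"ty":-0.3,"tz":0,"turn":0}])

```text
t: 6.78
tcp_pos: [0.4299, 0.0235, 0.4692]
orientation: [-0.698, 0.698, 0.115, -0.113]
contact_force: [0.1, -0.8, -1.7]
gripper_width: 0.336
```

```bash
python3 -c "
from h import *
go(.567,-.262,.29,5)
d=snap('side','s1'); p,r,s=pose(); g=p+r.apply([0,.18,0]); print(proj(d,[g,g-[0,0,.036]]))
u,v=proj(d,g)[0].astype(int); crop('s1',u-50,v-35,100,80,5,'s1c')
d=snap('wrist','w2'); print(proj(d,[g,g-[0,0,.036]]))
"
```

```text
t 6.78 grasp [0.4302 0.0234 0.2892] yaw 18.56 units [ 1.290e+00 -1.000e-02 -1.047e+01] tilt [ 0.001 -1.    -0.001] w 31.6 F [ 0.1 -0.8 -1.7]
turn 2.26
[[291.34587818 164.66369608]
 [291.7345416  174.07411998]]
[[315.60951464 253.1033094 ]
 [315.6347539  232.81231704]]
```

View pics/s1c.png

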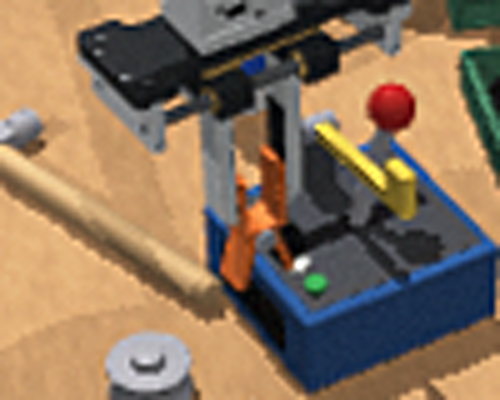

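Side crop: the clip hangs upright in the fingers, pivot at crop (252,222), which matches the prediction. I go past the lug by about 60 mm so the wrist camera can see it unobstructed.

Emit:
move_arm(rows=[{"hand":20,"tx":0.2,"ty":0,"tz":-0.5,"turn":0},{"hand":20,"tx":0.3,"ty":0,"tz":-1,"turn":0},{"hand":20,"tx":0.3,"ty":0,"tz":-1,"turn":0},{"hand":20,"tx":0.3,"ty":0,"tz":-1,"turn":0},{"hand":20,"tx":0.2,"ty":0,"tz":-1,"turn":0},{"hand":20,"tx":0,"ty":0,"tz":-1,"turn":0},{"hand":20,"tx":0,"ty":0,"tz":-1,"turn":0},{"hand":20,"tx":0,"ty":0,"tz":-1,"turn":0},{"hand":20,"tx":0,"ty":0,"tz":-1,"turn":0},{"hand":20,"tx":0,"ty":0,"tz":-1,"turn":0}])

```text
t: 8.12
tcp_pos: [0.5579, -0.2368, 0.4668]
orientation: [0.698, -0.698, -0.113, 0.114]
contact_force: [-0.5, -0.2, -0.5]
gripper_width: 0.339
```

Emit:
move_arm(rows=[{"hand":20,"tx":0,"ty":0,"tz":-1,"turn":0.4},{"hand":20,"tx":0,"ty":0,"tz":-0.9,"turn":0.6},{"hand":20,"tx":0,"ty":0,"tz":-0.7,"turn":0.6},{"hand":20,"tx":0,"ty":0,"tz":-0.3,"turn":0.6},{"hand":20,"tx":0,"ty":0,"tz":0,"turn":0}])

```text
t: 8.75
tcp_pos: [0.5806, -0.3193, 0.467]
orientation: [0.707, -0.706, -0.032, 0.033]
contact_force: [-1.1, 0.1, -0.5]
gripper_width: 0.338
```

```bash
python3 -c "
from h import *
go(.567,-.262,.289,5)
d=snap('wrist','w3'); p=proj(d,[[.567,-.262,.182],[.569,-.242,.182],[.565,-.282,.182]]); print(p)
u,v=p[0].astype(int); print(u-80,v-70); crop('w3',u-80,v-70,160,140,4,'w3c')
"
```

```text
t 8.75 grasp [ 0.5805 -0.3192  0.287 ] yaw 5.28 units [-0.27 -0.07  1.94] tilt [-0.001 -1.     0.   ] w 31.8 F [-1.1  0.1 -0.5]
turn 0.05
[[306.82622473 145.5363342 ]
 [311.03924709 122.78602913]
 [302.75711441 167.57222552]]
226 75
```

View pics/w3c.png

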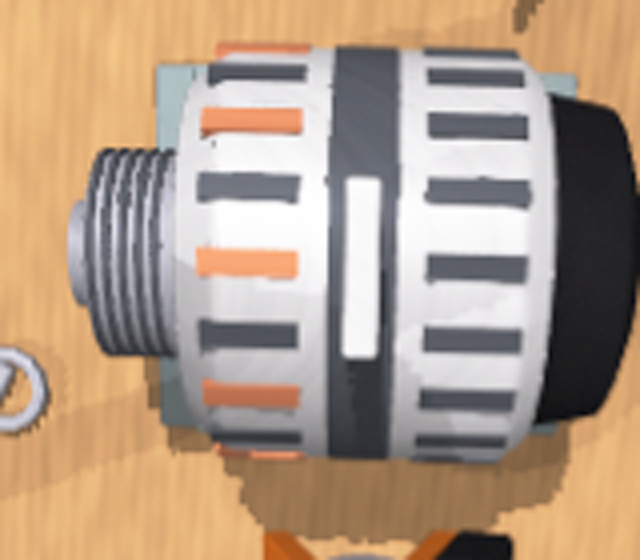

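Wrist crop: the lug's top edge runs from about crop (363,177) to (360,357), centre (361,267), which is pixel (316.2,141.8) in the full picture.

```bash
python3 -c "
from h import *
d=load('w3')
f=lambda x,y:atz(d,(x/4+226,y/4+75),.182)
c=f(361.5,267);a=f(363.5,177);b=f(360,357);print(c,a,b,np.linalg.norm(a-b),np.degrees(np.arctan2(*(a-b)[1::-1]))-90)
print(np.linalg.norm(f(345,267)-f(380,267)))
# band and cylinder axis check
go(c[0],c[1],.225,5)
# clip centre in image between handles
K=d; p,r,s=pose(); g=p+r.apply([0,.18,0]); print(proj(d,[g,g-[0,0,.036],g-[0,0,.072]]))
cv2.imwrite('pics/w3d.png',cv2.resize(cv2.imread('pics/w3.png')[180:300,230:400],None,fx=4,fy=4,interpolation=cv2.INTER_CUBIC))
"
```

```text
[ 0.57519916 -0.25789765  0.182     ] [ 0.57383345 -0.23852577  0.182     ] [ 0.57672114 -0.27788191  0.182     ] 0.03946193995073218 4.196461475497529
0.0078073876902246195
t 8.8 grasp [ 0.5806 -0.3184  0.2873] yaw 5.4 units [0.01 2.08 2.03] tilt [-0. -1.  0.] w 31.8 F [ 0.2  0.5 -0.4]
turn 0.07
[[315.92791811 252.15958937]
 [316.0203577  232.05891085]
 [316.08624817 217.73182216]]
```

View pics/w3d.png

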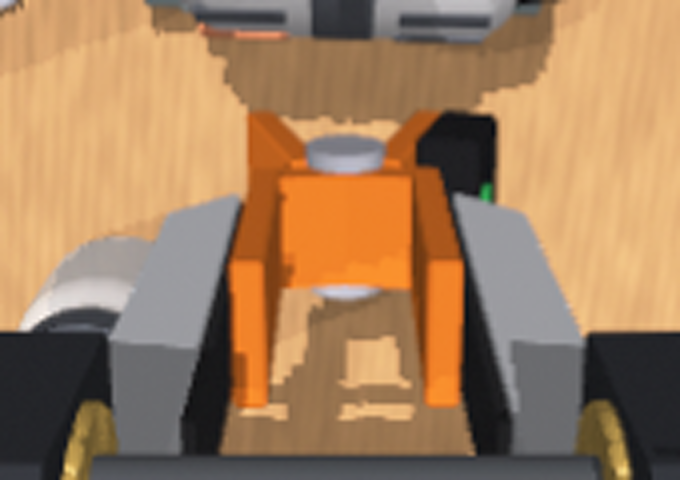

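Lug at (0.5752, −0.2579), measured 39.5 × 7.8 mm as it should be. The clip sits centred in the hand. Moving above the lug and down to just over it.

Emit:
move_arm(rows=[{"hand":20,"tx":0,"ty":0,"tz":0,"turn":0.15},{"hand":20,"tx":0,"ty":0,"tz":0.5,"turn":0},{"hand":20,"tx":0,"ty":0,"tz":0.8,"turn":0},{"hand":20,"tx":0,"ty":0,"tz":0.5,"turn":0},{"hand":20,"tx":0,"ty":0.2,"tz":0.23,"turn":0},{"hand":20,"tx":0,"ty":0.4,"tz":0,"turn":0},{"hand":20,"tx":0,"ty":0.3,"tz":0,"turn":0},{"hand":20,"tx":0,"ty":0,"tz":0,"turn":0}])

```text
t: 9.8
tcp_pos: [0.5758, -0.2582, 0.4394]
orientation: [0.707, -0.706, -0.027, 0.028]
contact_force: [-0.3, 0.2, 0.2]
gripper_width: 0.34
```

```bash
python3 -c "
from h import *
go(.5752,-.2579,.227,4.5)"
```

```text
t 9.8 grasp [ 0.5755 -0.2581  0.2594] yaw 4.42 units [-0.01  1.08  0.01] tilt [-0.001 -1.     0.001] w 32.0 F [-0.3  0.2  0.2]
turn -0.01
```

Emit:
move_arm(rows=[{"hand":20,"tx":0,"ty":0.2,"tz":0,"turn":0},{"hand":20,"tx":0,"ty":0.2,"tz":0,"turn":0},{"hand":20,"tx":0,"ty":0.2,"tz":0,"turn":0},{"hand":20,"tx":0,"ty":0.15,"tz":0,"turn":0},{"hand":20,"tx":0,"ty":0,"tz":0,"turn":0}])

```text
t: 10.42
tcp_pos: [0.5759, -0.2576, 0.4178]
orientation: [0.707, -0.706, -0.027, 0.028]
contact_force: [-0.1, 0.1, -0.7]
gripper_width: 0.337
```

Emit:
move_arm(rows=[{"hand":20,"tx":0,"ty":0.15,"tz":0,"turn":0},{"hand":20,"tx":0,"ty":0.12,"tz":0,"turn":0},{"hand":20,"tx":0,"ty":0.06,"tz":0,"turn":0},{"hand":20,"tx":0,"ty":0,"tz":0,"turn":0}])

```text
t: 10.92
tcp_pos: [0.576, -0.2576, 0.4081]
orientation: [0.707, -0.707, -0.027, 0.028]
contact_force: [0.2, 0.3, -0.8]
gripper_width: 0.335
```

```bash
python3 -c "
from h import *
go(.5752,-.2579,.227,4.5)"
```

```text
t 10.93 grasp [ 0.5759 -0.2576  0.2281] yaw 4.45 units [-0.02  0.04 -0.01] tilt [-0. -1.  0.] w 31.5 F [ 0.2  0.3 -0.8]
turn -0.01
```

No contact so far and the pivot is about 3 mm from fully on. A touch lower, then let go slowly.

Emit:
move_arm(rows=[{"hand":20,"tx":0,"ty":0.05,"tz":0,"turn":0},{"hand":36,"tx":0,"ty":0,"tz":0,"turn":0},{"hand":42,"tx":0,"ty":0,"tz":0,"turn":0},{"hand":50,"tx":0,"ty":0,"tz":0,"turn":0},{"hand":60,"tx":0,"ty":0,"tz":0,"turn":0},{"hand":75,"tx":0,"ty":0,"tz":0,"turn":0},{"hand":90,"tx":0,"ty":0,"tz":0,"turn":0},{"hand":90,"tx":0,"ty":0,"tz":0,"turn":0},{"hand":90,"tx":0,"ty":0,"tz":0,"turn":0}])

```text
t: 12.05
tcp_pos: [0.576, -0.2576, 0.4068]
orientation: [0.707, -0.707, -0.027, 0.027]
contact_force: [-0.7, 0.0, -1.0]
gripper_width: 0.956
```

Emit:
move_arm(rows=[{"hand":90,"tx":0,"ty":-0.3,"tz":0,"turn":0},{"hand":90,"tx":0,"ty":-0.7,"tz":0,"turn":0},{"hand":90,"tx":0,"ty":-1,"tz":0,"turn":0},{"hand":90,"tx":0,"ty":-1,"tz":0,"turn":0},{"hand":90,"tx":0,"ty":-0.5,"tz":0,"turn":0},{"hand":90,"tx":0,"ty":0,"tz":0,"turn":0}])

```text
t: 12.8
tcp_pos: [0.576, -0.2575, 0.5123]
orientation: [-0.706, 0.707, 0.028, -0.027]
contact_force: [-0.5, 0.4, 0.1]
gripper_width: 0.96
```

```bash
python3 -c "
from h import *
go(.5752,-.2579,.227,4.5)
d=snap('wrist','w4');e=snap('side','s4')
a=cv2.imread('pics/w4.png')[110:290,220:420];b=cv2.imread('pics/s4.png')[190:310,310:410]
cv2.imwrite('pics/c4.png',np.hstack([cv2.resize(a,(400,360)),cv2.resize(b,(300,360),interpolation=cv2.INTER_CUBIC)]))
print(proj(e,[[.5752,-.2579,.195],[.5752,-.2579,.182]]),proj(d,[[.5752,-.2579,.195]]))
"
```

```text
t 12.8 grasp [ 0.5762 -0.2576  0.3323] yaw 4.45 units [-0.04  3.51 -0.  ] tilt [ 0.001 -1.    -0.001] w 90.3 F [-0.5  0.4  0.1]
turn -0.01
[[370.32145195 247.12226046]
 [369.89536311 250.21478914]] [[314.75799244 200.76715394]]
```

View pics/c4.png

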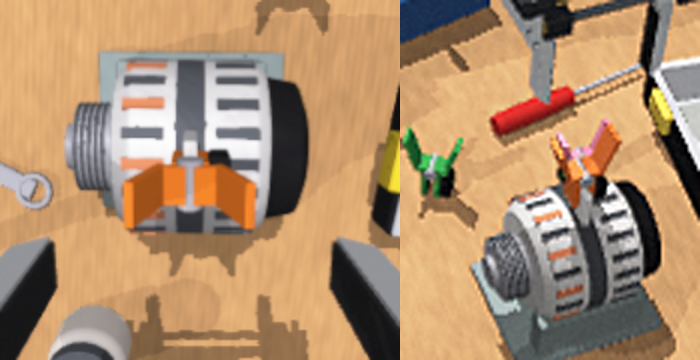

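The clip sits upright astride the lug with handles splayed (wrist crop (190,180), side crop (585,170)), and the fingers are clear. On to the console.

Emit:
move_arm(rows=[{"hand":60,"tx":0,"ty":0,"tz":0.5,"turn":0},{"hand":60,"tx":0.1,"ty":0,"tz":1,"turn":0},{"hand":60,"tx":0.1,"ty":0,"tz":1,"turn":0},{"hand":60,"tx":0.1,"ty":0,"tz":1,"turn":0},{"hand":60,"tx":0.1,"ty":0,"tz":1,"turn":0},{"hand":60,"tx":0.1,"ty":0,"tz":1,"turn":0},{"hand":60,"tx":0,"ty":0,"tz":1,"turn":0},{"hand":60,"tx":0,"ty":0,"tz":1,"turn":0},{"hand":60,"tx":0,"ty":0,"tz":1,"turn":0},{"hand":60,"tx":0,"ty":0,"tz":1,"turn":0}])

```text
t: 14.15
tcp_pos: [0.5681, 0.0296, 0.5111]
orientation: [0.707, -0.707, -0.027, 0.028]
contact_force: [0.9, -0.8, 0.3]
gripper_width: 0.641
```

Emit:
move_arm(rows=[{"hand":60,"tx":0,"ty":0,"tz":1,"turn":0},{"hand":60,"tx":0,"ty":0,"tz":1,"turn":0},{"hand":60,"tx":0,"ty":0,"tz":1,"turn":0},{"hand":60,"tx":0,"ty":0,"tz":0.9,"turn":0},{"hand":60,"tx":0,"ty":0,"tz":0.4,"turn":-0.4},{"hand":60,"tx":0,"ty":0.3,"tz":0,"turn":-0.7},{"hand":60,"tx":0,"ty":0.4,"tz":0,"turn":-0.66},{"hand":60,"tx":0,"ty":0.3,"tz":0,"turn":0},{"hand":60,"tx":0,"ty":0,"tz":0,"turn":0}])

```text
t: 15.28
tcp_pos: [0.5587, 0.156, 0.4811]
orientation: [-0.701, 0.701, 0.092, -0.092]
contact_force: [-0.1, 0.3, 0.2]
gripper_width: 0.638
```

```bash
python3 -c "
from h import *
go(.5625,.158,.135,15)
d=snap('wrist','w5'); print(proj(d,[[.5625,.158,.15],[.574,.2225,.16],[.53,.264,.12]]))
cv2.imwrite('pics/w5c.png',cv2.resize(cv2.imread('pics/w5.png')[20:260,190:470],(784,672))[:600])
"
```

```text
t 15.28 grasp [0.5585 0.1559 0.3011] yaw 14.94 units [0.15 5.54 0.03] tilt [-0.001 -1.     0.   ] w 60.0 F [-0.1  0.3  0.2]
turn -0.01
[[320.09510598 196.96436489]
 [347.78862184 141.918876  ]
 [316.47652983  93.65058483]]
```

View pics/w5c.png

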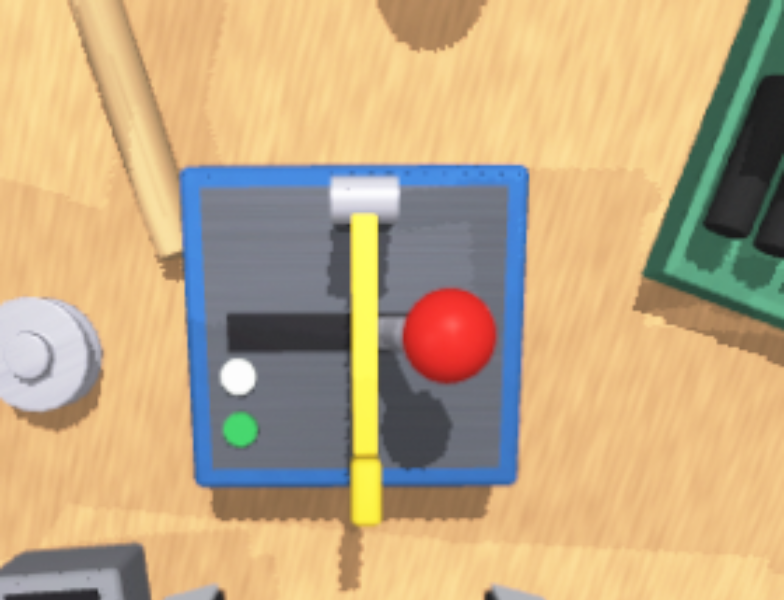

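Wrist crop: yellow bar upright in the picture at x=365, so the yaw is right. Tab top at crop (366,490), hinge barrel (365,198), knob (449,336).

```bash
python3 -c "
from h import *
d=load('w5'); f=lambda x,y,z:atz(d,(x/2.8+190,y/2.8+20),z)
T=f(366,490,.150);H=f(365,198,.125);K=f(449,336,.160);print(T,H,K,np.linalg.norm(T[:2]-H[:2]),'exp .113ish')
r=pose()[1].as_matrix(); X=r[:,0];Z=r[:,2]
for n,p in zip('THK',(T,H,K)): print(n,'x',X@p,'y',Z@p)
go(T[0],T[1],.135)
"
```

```text
[0.56257883 0.160293   0.15      ] [0.53346218 0.26744967 0.125     ] [0.57597607 0.22501064 0.16      ] 0.11104202507893478 exp .113ish
T x 0.5848223455198679 y 0.009662851094221093
H x 0.5843643926922778 y 0.12070010875673781
K x 0.6144668437776594 y 0.06873039608188913
t 15.32 grasp [0.5587 0.1562 0.3017] yaw 14.96 units [0.16 5.56 0.1 ] tilt [-0. -1.  0.] w 59.7 F [ 0.1 -1.   0. ]
```

Geometry agrees (knob-to-hinge 52 mm, hinge-to-tab 111 mm). Going down on the tab and computing the arc in move units.

Emit:
move_arm(grip_force=10, rows=[{"hand":50,"tx":0.15,"ty":0.5,"tz":0.06,"turn":0},{"hand":50,"tx":0,"ty":1,"tz":0,"turn":0},{"hand":50,"tx":0,"ty":1,"tz":0,"turn":0},{"hand":50,"tx":0,"ty":1,"tz":0,"turn":0},{"hand":50,"tx":0,"ty":0.9,"tz":0,"turn":0},{"hand":50,"tx":0,"ty":0.7,"tz":0,"turn":0},{"hand":50,"tx":0,"ty":0.4,"tz":0,"turn":0},{"hand":0,"tx":0,"ty":0,"tz":0,"turn":0},{"hand":0,"tx":0,"ty":0,"tz":0,"turn":0},{"hand":0,"tx":0,"ty":0,"tz":0,"turn":0}])

```text
t: 16.58
tcp_pos: [0.5628, 0.1593, 0.3175]
orientation: [0.701, -0.701, -0.093, 0.092]
contact_force: [0.0, -0.0, -0.5]
gripper_width: 0.245
```

Emit:
move_arm(rows=[{"hand":0,"tx":0,"ty":0,"tz":0,"turn":0},{"hand":0,"tx":0,"ty":0,"tz":0,"turn":0},{"hand":0,"tx":0,"ty":0,"tz":0,"turn":0}])

```text
t: 16.95
tcp_pos: [0.5625, 0.159, 0.3167]
orientation: [-0.701, 0.701, 0.092, -0.093]
contact_force: [-4.1, -3.3, 2.5]
gripper_width: 0.126
```

```bash
python3 -c "
from h import *
go(.5627,.159,.135)
th=np.radians(172.4-np.r_[0,4,np.arange(12,125,8),124]); P=114*np.c_[np.cos(th),np.sin(th)]; d=np.diff(P,axis=0)/30
print('tz',d[:,0].round(2),'ty',-d[:,1].round(2),len(d))
"
```

```text
t 16.95 grasp [0.5624 0.159  0.1367] yaw 15.01 units [ 0.01  0.06 -0.  ] tilt [-0.001 -1.    -0.   ] w 11.8 F [-4.1 -3.3  2.5]
tz [0.04 0.14 0.21 0.28 0.34 0.39 0.44 0.47 0.5  0.52 0.53 0.53 0.52 0.49
 0.46 0.42 0.  ] ty [-0.26 -0.51 -0.49 -0.45 -0.41 -0.36 -0.3  -0.24 -0.17 -0.1  -0.02  0.05
  0.12  0.2   0.26  0.32 -0.  ] 17
```

Emit:
move_arm(rows=[{"hand":0,"tx":0,"ty":-0.26,"tz":0.04,"turn":0},{"hand":0,"tx":0,"ty":-0.51,"tz":0.14,"turn":0},{"hand":0,"tx":0,"ty":-0.49,"tz":0.21,"turn":0},{"hand":0,"tx":0,"ty":-0.45,"tz":0.28,"turn":0},{"hand":0,"tx":0,"ty":-0.41,"tz":0.34,"turn":0}])

```text
t: 17.58
tcp_pos: [0.5543, 0.189, 0.3816]
orientation: [-0.701, 0.701, 0.092, -0.093]
contact_force: [-4.4, 0.3, -4.2]
gripper_width: 0.127
```

Emit:
move_arm(rows=[{"hand":0,"tx":0,"ty":-0.36,"tz":0.39,"turn":0},{"hand":0,"tx":0,"ty":-0.3,"tz":0.44,"turn":0},{"hand":0,"tx":0,"ty":-0.24,"tz":0.47,"turn":0},{"hand":0,"tx":0,"ty":-0.17,"tz":0.5,"turn":0},{"hand":0,"tx":0,"ty":-0.1,"tz":0.52,"turn":0},{"hand":0,"tx":0,"ty":-0.02,"tz":0.53,"turn":0}])

```text
t: 18.32
tcp_pos: [0.5318, 0.2717, 0.4172]
orientation: [-0.701, 0.701, 0.092, -0.093]
contact_force: [-6.5, -3.8, -3.4]
gripper_width: 0.126
```

Emit:
move_arm(rows=[{"hand":0,"tx":0,"ty":0.05,"tz":0.53,"turn":0},{"hand":0,"tx":0,"ty":0.12,"tz":0.52,"turn":0},{"hand":0,"tx":0,"ty":0.2,"tz":0.49,"turn":0},{"hand":0,"tx":0,"ty":0.26,"tz":0.46,"turn":0},{"hand":0,"tx":0,"ty":0.32,"tz":0.42,"turn":0},{"hand":0,"tx":0,"ty":0,"tz":0,"turn":0}])

```text
t: 19.08
tcp_pos: [0.5126, 0.3426, 0.3882]
orientation: [0.701, -0.701, -0.093, 0.094]
contact_force: [-9.5, 0.6, 1.1]
gripper_width: 0.127
```

```bash
python3 -c "
from h import *
go(.56,.2,.26)
d=snap('side','s6');p,r,s=pose(); g=p+r.apply([0,.18,0]); print(proj(d,[g]))
crop('s6',250,80,120,125,4,'s6c')"
```

```text
t 19.07 grasp [0.5124 0.3427 0.2082] yaw 15.14 units [ 0.29 -1.73 -5.  ] tilt [-0.001 -1.     0.001] w 11.9 F [-9.5  0.6  1.1]
[[292.72810331 122.38494646]]
```

View pics/s6c.png

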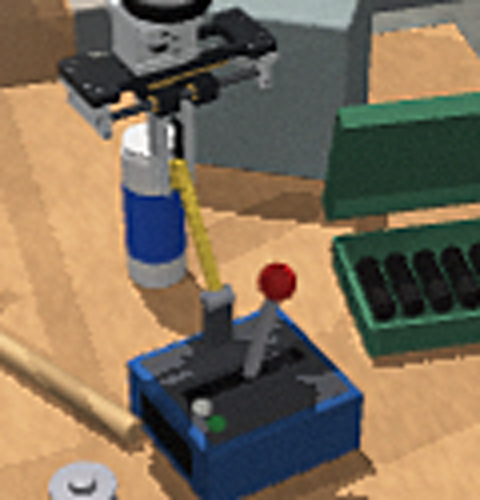

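The catch leans well over to +y (bar from crop (215,295) to (180,165)), tab still gripped. A last nudge towards its stop, then release, rise and move over the knob.

Emit:
move_arm(rows=[{"hand":0,"tx":0,"ty":0.1,"tz":0.1,"turn":0},{"hand":0,"tx":0,"ty":0,"tz":0,"turn":0},{"hand":50,"tx":0,"ty":0,"tz":0,"turn":0},{"hand":50,"tx":0,"ty":0,"tz":0,"turn":0},{"hand":50,"tx":0,"ty":-0.4,"tz":0,"turn":0},{"hand":50,"tx":0,"ty":-0.8,"tz":0,"turn":0},{"hand":50,"tx":0,"ty":-0.8,"tz":0,"turn":0},{"hand":50,"tx":0,"ty":-0.4,"tz":0,"turn":0}])

```text
t: 20.12
tcp_pos: [0.5131, 0.3442, 0.4586]
orientation: [0.701, -0.701, -0.093, 0.092]
contact_force: [-0.3, 0.1, 0.3]
gripper_width: 0.535
```

Emit:
move_arm(rows=[{"hand":80,"tx":0.2,"ty":0,"tz":-0.6,"turn":0},{"hand":80,"tx":0.2,"ty":0,"tz":-1,"turn":0},{"hand":80,"tx":0.2,"ty":0,"tz":-1,"turn":0},{"hand":80,"tx":0.2,"ty":0,"tz":-1,"turn":0},{"hand":80,"tx":0.2,"ty":0,"tz":-0.6,"turn":0},{"hand":80,"tx":0,"ty":0,"tz":-0.2,"turn":0},{"hand":80,"tx":0,"ty":0,"tz":0,"turn":0}])

```text
t: 21.0
tcp_pos: [0.576, 0.2246, 0.4564]
orientation: [0.701, -0.701, -0.092, 0.093]
contact_force: [-0.5, -0.2, 0.3]
gripper_width: 0.855
```

```bash
python3 -c "
from h import *
go(.576,.225,.160,15)
a=-.3; ang=np.r_[.3,np.linspace(.27,-.35,13)]
P=115*np.c_[np.sin(ang),np.cos(ang)]; d=np.diff(P,axis=0)/30; print('tx',d[:,0].round(2),'ty',-d[:,1].round(2))
d=snap('wrist','w7'); im=d['image'].astype(int); m=(im[...,0]>130)&(im[...,1]<60)&(im[...,2]<60)
n,l,st,c=cv2.connectedComponentsWithStats(m.astype(np.uint8)); i=1+np.argsort(-st[1:,4])[:3]; print(st[i],c[i])
print(proj(d,[[.576,.225,.160]]))
for k in i: print(atz(d,c[k],.16))
e=snap('side','s7')
y=lambda d:0
"
```

```text
t 21.0 grasp [0.576  0.2246 0.2764] yaw 15.03 units [0.01 3.88 0.01] tilt [-0. -1.  0.] w 80.3 F [-0.5 -0.2  0.3]
turn 0.01
tx [-0.11 -0.19 -0.19 -0.2  -0.2  -0.2  -0.2  -0.2  -0.2  -0.2  -0.19 -0.19
 -0.19] ty [-0.03 -0.05 -0.04 -0.03 -0.02 -0.01  0.    0.01  0.02  0.03  0.04  0.05
  0.06]
[[299 188  34  35 809]
 [277 326  60  11 612]] [[315.65018541 205.16192831]
 [306.60457516 330.76143791]]
[[316.05101234 205.19726293]]
[0.5756121  0.22493239 0.16      ]
[0.60309497 0.08412708 0.16      ]
```

Knob confirmed directly below, at (0.5756, 0.2249). Descending and gripping.

Emit:
move_arm(grip_force=25, rows=[{"hand":80,"tx":0,"ty":0.5,"tz":0,"turn":0},{"hand":80,"tx":0,"ty":0.8,"tz":0,"turn":0},{"hand":80,"tx":0,"ty":0.9,"tz":0,"turn":0},{"hand":80,"tx":0,"ty":0.8,"tz":0,"turn":0},{"hand":80,"tx":0,"ty":0.5,"tz":0,"turn":0},{"hand":80,"tx":0,"ty":0.38,"tz":0,"turn":0},{"hand":0,"tx":0,"ty":0,"tz":0,"turn":0},{"hand":0,"tx":0,"ty":0,"tz":0,"turn":0},{"hand":0,"tx":0,"ty":0,"tz":0,"turn":0},{"hand":0,"tx":0,"ty":0,"tz":0,"turn":0}])

```text
t: 22.35
tcp_pos: [0.5763, 0.2244, 0.3405]
orientation: [0.701, -0.701, -0.093, 0.092]
contact_force: [0.6, -0.3, 0.1]
gripper_width: 0.46
```

Emit:
move_arm(rows=[{"hand":0,"tx":0,"ty":0,"tz":0,"turn":0},{"hand":0,"tx":0,"ty":0,"tz":0,"turn":0},{"hand":0,"tx":0,"ty":0,"tz":0,"turn":0}])

```text
t: 22.72
tcp_pos: [0.5758, 0.2243, 0.3402]
orientation: [-0.701, 0.701, 0.092, -0.093]
contact_force: [-6.1, -2.7, 5.1]
gripper_width: 0.349
```

Gripped at 33 mm. Pulling along the arc.

Emit:
move_arm(rows=[{"hand":0,"tx":-0.11,"ty":-0.03,"tz":0,"turn":0},{"hand":0,"tx":-0.19,"ty":-0.05,"tz":0,"turn":0},{"hand":0,"tx":-0.19,"ty":-0.04,"tz":0,"turn":0},{"hand":0,"tx":-0.2,"ty":-0.03,"tz":0,"turn":0},{"hand":0,"tx":-0.2,"ty":-0.02,"tz":0,"turn":0},{"hand":0,"tx":-0.2,"ty":-0.01,"tz":0,"turn":0}])

```text
t: 23.48
tcp_pos: [0.5457, 0.2164, 0.3474]
orientation: [0.702, -0.7, -0.095, 0.09]
contact_force: [11.2, 4.1, 12.4]
gripper_width: 0.347
```

Emit:
move_arm(rows=[{"hand":0,"tx":-0.2,"ty":0,"tz":0,"turn":0},{"hand":0,"tx":-0.2,"ty":0.01,"tz":0,"turn":0},{"hand":0,"tx":-0.2,"ty":0.02,"tz":0,"turn":0},{"hand":0,"tx":-0.2,"ty":0.03,"tz":0,"turn":0},{"hand":0,"tx":-0.19,"ty":0.04,"tz":0,"turn":0},{"hand":0,"tx":-0.19,"ty":0.05,"tz":0,"turn":0}])

```text
t: 24.22
tcp_pos: [0.5115, 0.2073, 0.3427]
orientation: [0.702, -0.7, -0.094, 0.09]
contact_force: [10.1, 4.5, 5.1]
gripper_width: 0.352
```

Emit:
move_arm(rows=[{"hand":0,"tx":-0.15,"ty":0.05,"tz":0,"turn":0},{"hand":0,"tx":0,"ty":0,"tz":0,"turn":0},{"hand":0,"tx":0,"ty":0,"tz":0,"turn":0}])

```text
t: 24.6
tcp_pos: [0.5071, 0.2061, 0.341]
orientation: [0.702, -0.7, -0.094, 0.091]
contact_force: [7.5, 3.6, 7.2]
gripper_width: 0.348
```

```bash
python3 -c "
from h import *
go(.576-.0711,.225-.0191,.158)"
```

```text
t 24.6 grasp [0.5079 0.2066 0.161 ] yaw 15.01 units [-0.1  0.1  0. ] tilt [ 0.005 -1.     0.001] w 32.7 F [7.5 3.6 7.2]
```

About 3 mm short of the stop. Pressing on in small steps until the force rises.

Emit:
move_arm(rows=[{"hand":0,"tx":-0.1,"ty":0.03,"tz":0,"turn":0},{"hand":0,"tx":0,"ty":0,"tz":0,"turn":0},{"hand":0,"tx":0,"ty":0,"tz":0,"turn":0}])

```text
t: 24.98
tcp_pos: [0.5042, 0.2054, 0.34]
orientation: [0.702, -0.7, -0.094, 0.091]
contact_force: [8.0, 2.7, 5.2]
gripper_width: 0.35
```

Emit:
move_arm(rows=[{"hand":0,"tx":-0.08,"ty":0,"tz":0,"turn":0},{"hand":0,"tx":0,"ty":0,"tz":0,"turn":0},{"hand":0,"tx":0,"ty":0,"tz":0,"turn":0}])

```text
t: 25.35
tcp_pos: [0.5028, 0.2048, 0.3401]
orientation: [0.702, -0.7, -0.095, 0.09]
contact_force: [21.5, 8.7, -5.5]
gripper_width: 0.35
```

Force jumped from 8 N to 23 N after about 75 mm of travel, so the stop is reached. Final look.

```bash
python3 -c "
from h import *
go(.5049,.2059,.158)
snap('side','s9'); snap('top','t9')
a=cv2.imread('pics/s9.png')[80:320,240:440]; b=cv2.imread('pics/t9.png')[110:260,150:450]
cv2.imwrite('pics/f.png',np.hstack([cv2.resize(a,(400,480),interpolation=cv2.INTER_CUBIC),cv2.resize(b,(400,200)).repeat(1,0) if 0 else cv2.copyMakeBorder(cv2.resize(b,(400,200)),0,280,0,0,cv2.BORDER_CONSTANT)]))
"
```

```text
t 25.35 grasp [0.5041 0.2056 0.1601] yaw 14.99 units [0.03 0.07 0.  ] tilt [ 0.008 -1.     0.002] w 32.9 F [21.5  8.7 -5.5]
```

View pics/f.png

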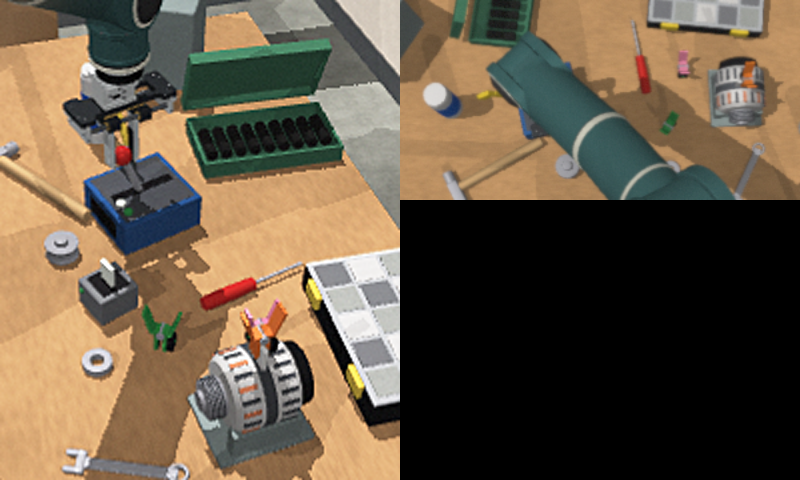

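Clip on the lug (265,330), dock tongue empty, knob held and pulled over (123,155), catch still over (yellow tab in the top view at (487,95)), bystanders where they were. Handing in.

```bash
python3 -c "
from h import *
print(ctrl.sign_off())"
```

```text
the job is handed in; nothing more can be done
None
```

I moved the orange clip from its dock to the alternator's lug, where it grips upright. Then I flipped the yellow catch over to its far side, pulled the red-knobbed lever to its stop, and handed in with the gripper still holding the knob.

Last checks before handing in, at about 25 s of the 72 s:
- **Clip:** the final side view shows it still on the lug, upright and with its handles splayed. The dock's tongue is empty.
- **Catch:** I left it at about 2.1–2.15 rad by the gripper's position, perhaps just short of its 2.2 stop. The final top view shows it still over to that side.
- **Lever:** the knob travelled about 75 mm, against 74 mm calculated. The push then rose from about 8 N to 23 N, which marks the stop. The grip is 33 mm wide on the 34 mm knob, so it sits slightly off the knob's centre.
- **Bystanders:** the ones visible in the final views look unmoved. The jar was outside those crops, so I did not check it again.

- **Disagreement:** my first estimate of the lug's position, from the top and side cameras, was about 8 mm off the close-up wrist measurement. I used the wrist value, and the clip went on without contact.
- **Higher force:** squeezing the clip on the dock briefly showed about 37 N at the wrist, well under the 120 N limit.

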